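# Load the tin carousel, park it and latch it

### The job

Swing the red-knobbed latch handle of the tin carousel fully open, then stand every small tomato tin from the worktop upright in a bay of its own, clicking the turntable round by its black posts to bring an empty bay to the uncovered front. When all are in, click the turntable round so that the yellow blank is at the front, and swing the handle back over its cam until it drops into its low notch across the front. Leave the other things on the worktop where they are.

Things in the scene. Friction and masses are not known exactly. Their poses are not given: they have to be found in the camera images.
- caddy: Fixed grey base of the tin carousel, 290 mm wide; origin on the worktop, on the turntable's vertical axis; its -x axis points to the open front, z up. A clear plastic hood (top 116 mm above the worktop, on 8 mm rods) covers everything from caddy x = -20 mm backwards, so tins can be lowered only into the segment at the front.
- front (a point): Loading spot: centre of the front position, 85 mm in front of the turntable axis, at bay-floor height (28 mm above the worktop). Axes as the caddy's.
- turret (a joint): Angle of the wooden turntable (270 mm diameter), rad, counterclockwise seen from above. Four click positions 0, 1.571, 3.142, 4.712, end stops just beyond the first and last. At 0 bay0 is at the front, at 1.571 the yellow blank, at 3.142 bay2, at 4.712 bay3. Left near a click it settles into it; 2 to 3 N at a post moves it on.
- bay0 (a point): Floor centre of bay 0 on the turntable, 85 mm from its axis: a square white tray, 66 mm inside, walls 4 mm, rim 22 mm above its floor, floor 28 mm above the worktop. Radially and tangentially aligned.
- bay2 (a point): Floor centre of bay 2, same tray as bay 0, opposite to it.
- bay3 (a point): Floor centre of bay 3, same tray as bay 0, opposite to the yellow blank.
- blank (a point): Centre of the top of the yellow blank, a low round plug (60 mm diameter, top 54 mm above the worktop) in the segment that holds no tin.
- knob (a point): Top centre of the red upright knob on the latch handle: a round pin, 16 mm diameter, standing 43 mm above the steel arm, 85 mm from the pivot. It rises with the handle: 0 at joint latch 0, 3 mm at 0.25, 12.5 at 0.7, 14.5 from 0.95 to 1.2 (top of the cam), 12.5 at 1.45, 8.5 at 1.75, 5 at 2.1 (a shallow resting place).
- pivot (a point): Vertical pivot axis of the latch handle, at the right front of the caddy. The steel arm is 18 mm wide and 200 mm long; in the notch its underside is 92 mm above the worktop, so it clears the posts and the yellow blank but not a tin standing at the front.
- latch (a joint): Angle of the latch handle, rad. 0 = latched: arm across the front, in its low notch. It grows counterclockwise seen from above as the arm swings to the front and then right; 2.1 = fully open. A cam lifts it on the way (see knob) against a spring of 10 to 15 N; past the top it slides down by itself to 0 or 2.1. 2 to 4 N at the knob turn it.
- tin_0: Small tomato tin with a printed label (tomatoes on white and red) and a yellowish metal lid, 57 mm diameter, 72 mm tall, standing upright; origin at the centre of its underside, z up. One of the two or three alike on the worktop to be loaded; may be absent.
- tin_1: Small tomato tin with a printed label (tomatoes on white and red) and a yellowish metal lid, 57 mm diameter, 72 mm tall, standing upright; origin at the centre of its underside, z up. One of the two or three alike on the worktop to be loaded; may be absent.
- tin_2: Small tomato tin with a printed label (tomatoes on white and red) and a yellowish metal lid, 57 mm diameter, 72 mm tall, standing upright; origin at the centre of its underside, z up. One of the two or three alike on the worktop to be loaded; may be absent.
- tin_3: Small tomato tin with a printed label (tomatoes on white and red) and a yellowish metal lid, 57 mm diameter, 72 mm tall, standing upright; origin at the centre of its underside, z up. One of the two or three alike on the worktop to be loaded; may be absent.
- post0 (a point): Top centre of a black index post on the turntable: 14 mm diameter, 64 mm tall, top 88 mm above the worktop, 118 mm from the axis, midway between two segments. At each click one post stands 45 degrees left of the front and one 45 degrees right; taking the left one round to the right raises joint turret by one click.
- post1 (a point): Top centre of a black index post on the turntable: 14 mm diameter, 64 mm tall, top 88 mm above the worktop, 118 mm from the axis, midway between two segments. At each click one post stands 45 degrees left of the front and one 45 degrees right; taking the left one round to the right raises joint turret by one click.
- post2 (a point): Top centre of a black index post on the turntable: 14 mm diameter, 64 mm tall, top 88 mm above the worktop, 118 mm from the axis, midway between two segments. At each click one post stands 45 degrees left of the front and one 45 degrees right; taking the left one round to the right raises joint turret by one click.
- post3 (a point): Top centre of a black index post on the turntable: 14 mm diameter, 64 mm tall, top 88 mm above the worktop, 118 mm from the axis, midway between two segments. At each click one post stands 45 degrees left of the front and one 45 degrees right; taking the left one round to the right raises joint turret by one click.
- salt_shaker: Bystander, leave alone: clear salt shaker with grey top, 44 mm wide, 90 mm tall. Origin at the centre of its underside.
- spice_jar: Bystander, leave alone: glass spice jar with dark cap, 44 mm wide, 96 mm tall. Origin at the centre of its underside.
- herb_jar: Bystander, leave alone: glass jar with red cap, 45 mm wide, 109 mm tall. Origin at the centre of its underside.
Things that resemble listed ones, but are neither listed nor needed, are in the scene too. Leave any blue or green look-alike of the tin_3 alone.

How it is judged:
By the outcome, as a careful person would: the job done as asked, in the order asked, and still so for the second after the job is handed in, with the robot touching nothing.
Of tin_0, tin_1, tin_2, tin_3 only 2 to 3 are there at a start; the rules pass over those that are not, and their reading is None.
At some moment in a run one of tin_0, tin_1, tin_2, tin_3 may be knocked a few centimetres aside while the robot is not near it.
It also fails if it takes over 210 s, if anything falls off the work surface, if the arm or the gripper's body presses on something with over 40 N, if the wrist force passes 120 N, or if a joint passes its speed limit or range.

### The arm

A 6-joint arm with a two-finger parallel gripper is mounted at the origin on a cart in front of the work surface, level with it; the furniture and walls round the work are solid. World frame = base frame: x ahead of the robot, y to its left, z up, the work surface at z = 0. Lengths are in m, angles in rad, forces in N, time in s.
With the tool pointing down it reaches from about 0.225 to 0.875 m from the base axis. Payload 3.4 kg.
Tool frame: the origin (TCP) lies between the finger pads; the fingertips stand 14 mm ahead of it and the grasp point (between the pads) lies 5 mm behind it; z points along the fingers, y is the direction in which the jaws open and shut (so a half turn about z gives the same grasp; the last joint's range is limited). The gripper opens to 85 mm and grips with 20 to 120 N. Pads are 22 mm wide; open, the fingers measure 114 mm over their backs; the gripper's body (76 mm by 85 mm) begins 54 mm behind the grasp point. The pads swing forward as they close: fully open they stand 13 mm farther back than shut.
Start: joints at [-1.372, 0.276, 1.505, -0, 1.361, -0.121], TCP at [0.181, -0.546, 0.245] pointing down, gripper open.
Joint ranges: [-2.89, 2.89], [-0.75, 2.08], [0.22, 2.7], [-1.18, 4.32], [0.11, 2.71], [-2.7, 2.7]. Speed limits (rad/s): [2.57, 2.57, 3.14, 3.14, 3.14, 3.14].

### API

Orientations are given as a unit quaternion [w, x, y, z].
In Python, from rig import manip, get_image, job gives the robot as it stands. The module is installed in compiled form; this text tells all that it offers.
- The arm moves only by the tool step_arm, never from a script. Its argument "moves" is one flat list of numbers, 5 for each row, row after row: the shift along the tool's x, y, z as a fraction of full scale, then the turn about the tool's z as a fraction of full scale, then the gripper's target within -1 to 1 (shut at 1, half-way at 0, fully open at -1). In form: [dx, dy, dz, twist, hand, dx, dy, dz, twist, hand, ...]. A call has 1 to 5 rows; each row is the pose to reach, as a shift and turn from the pose commanded when the call began, along the tool's axes at that moment, turning the shorter way round; what a row does not reach only later rows make up. Full scale, the value 1, is 500 mm for a shift and pi rad for a turn. A row lasts 1/10 s, in which the tool goes at most 50 mm and 8.59 degrees, less where a joint would pass 70% of its speed; a pose out of reach is approached as far as the arm can. A call with a number of a shift or a turn outside -1 to 1 is refused whole. A call with a gripper value outside its range is refused whole. The fingers move at their own pace and stop on an object; "force" is the grip in N (left out, the last holds). Time passes only in rows, so rows that repeat a pose let the fingers close. It gives the time, the measured TCP pose, the force and the opening at its end, in the units of the state.
- manip.get_state(): the state, without advancing time (a new reading comes with each control period).
- get_image(name): name is "scene" or "top" or "wrist"; returns a dict with "frame" (384x512x3 uint8, blue, green, red), "fx", "fy", "cx", "cy" (pixels), "rvec" (rotation vector, rad) and "tvec" (3), from world to camera coordinates, as OpenCV has them; the wrist camera has in their place "T_tool_cam" (4x4, takes a point from camera to tool coordinates, whose origin is the TCP and whose axes are the flange's). Camera axes: x right, y down, z forward; pixel columns grow to the right and rows downward; lengths in m; the calibration is good to about 2 mm. A picture is of the moment at which its call begins: read the wrist's pose just before it. There is no depth.
- job.sign_off(): hands the job in, once; it reports no verdict.
The state is a dict: "clock": time; "qpos": joint angles; "qd": joint speeds; "effort": joint torques, N m; "position": TCP position; "ee_rot": TCP orientation; "contact_force": force on the tool from outside, world axes, zero at the start; "moment": the same for the moment, N m; "width": finger opening in m.
Only numpy, scipy, OpenCV 4.12 (cv2) and the standard library are available. Lean on these libraries where they do the work, as an engineer would, in place of code of your own. Each camera call takes 0.05 s, during which the arm holds its last target. There are 200 camera calls.

## Working session

There is one attempt and no reset: what is moved stays moved. The work goes in short steps, Python scripts to look and compute and a tool call to move; the robot and the scene stay as the last step left them, time stands still between calls to the robot, and variables do not carry over. Pictures are saved under pics/ and viewed, about 12 in all and at most 16, crops included, and the job is handed in when it is done.

Besides the shell and the picture viewer there is one more tool, called after "Emit:" in YAML: its name, and indented under it one key for each argument. step_arm: Moves the arm, as the interface text tells. Its arguments: {"type":"object","properties":{"moves":{"type":"array","items":{"type":"number","minimum":-1,"maximum":1}},"force":{"type":"number"}},"required":["moves"]}

```bash
mkdir -p pics; cat > h.py <<'E'
import numpy as np, cv2
from rig import manip, get_image, job
from scipy.spatial.transform import Rotation as R
def st():
    s=manip.get_state(); print('t',round(s['clock'],2),'p',np.round(s['position'],4),'q',np.round(s['ee_rot'],4),'F',np.round(s['contact_force'],1),'w',round(s['width'],4),'qpos',np.round(s['qpos'],2)); return s
def cam(name):
    s=manip.get_state(); g=get_image(name)
    K=np.array([[g['fx'],0,g['cx']],[0,g['fy'],g['cy']],[0,0,1]])
    if name=='wrist':
        w,x,y,z=s['ee_rot']; T=np.eye(4); T[:3,:3]=R.from_quat([x,y,z,w]).as_matrix(); T[:3,3]=s['position']
        C=T@np.array(g['T_tool_cam'])
    else:
        E=np.eye(4); E[:3,:3]=cv2.Rodrigues(np.array(g['rvec'],float))[0]; E[:3,3]=np.ravel(g['tvec']); C=np.linalg.inv(E)
    return g['frame'],K,C
def ray(K,C,u,v,z):
    d=C[:3,:3]@np.linalg.inv(K)@[u,v,1]; return C[:3,3]+d*(z-C[2,3])/d[2]
def proj(K,C,p):
    q=np.linalg.inv(C)@np.r_[p,1]; q=K@q[:3]; return q[:2]/q[2]
E
python3 - <<'E'
from h import *
st()
for n in('scene','top'):
    f,K,C=cam(n); print(n,K[0,0],K[:2,2],np.round(C,3).tolist()); np.savez(n+'.npz',f=f,K=K,C=C)
    cv2.imwrite(f'pics/{n}0.png',cv2.resize(f,(800,600),interpolation=cv2.INTER_CUBIC))
E
```

```text
t 0.0 p [ 0.1807 -0.5454  0.2444] q [-9.000e-04  9.872e-01  1.592e-01 -0.000e+00] F [ 0.8 -0.2  0.4] w 0.085 qpos [-1.37  0.28  1.51 -0.    1.36 -0.12]
scene 372.2832736154286 [259.51070932 191.75650956] [[-0.421, -0.467, 0.778, -0.571], [-0.907, 0.193, -0.375, 0.541], [0.025, -0.863, -0.505, 0.809], [0.0, 0.0, 0.0, 1.0]]
top 448.9937010918597 [257.30538482 194.30047141] [[0.032, -0.975, 0.218, 0.188], [-0.999, -0.032, 0.008, 0.021], [-0.001, -0.218, -0.976, 1.569], [0.0, 0.0, 0.0, 1.0]]
```

View pics/top0.png

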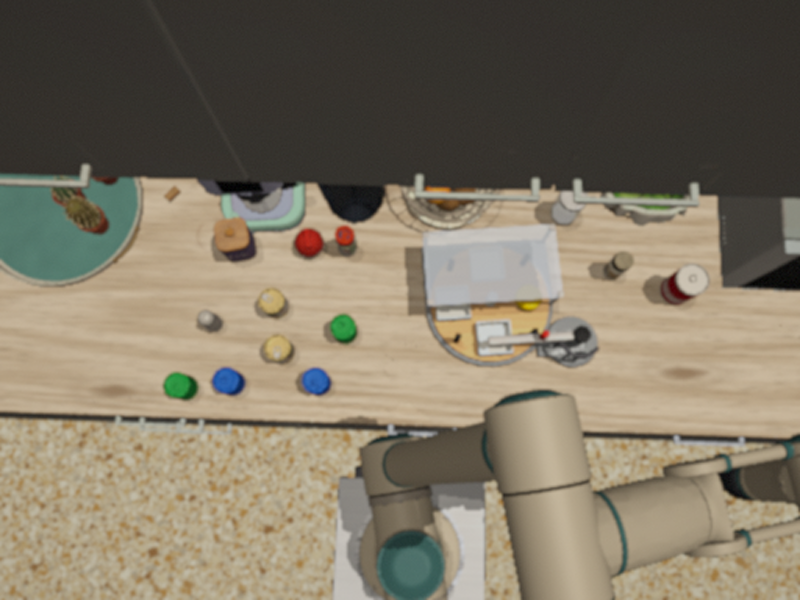

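View pics/scene0.png

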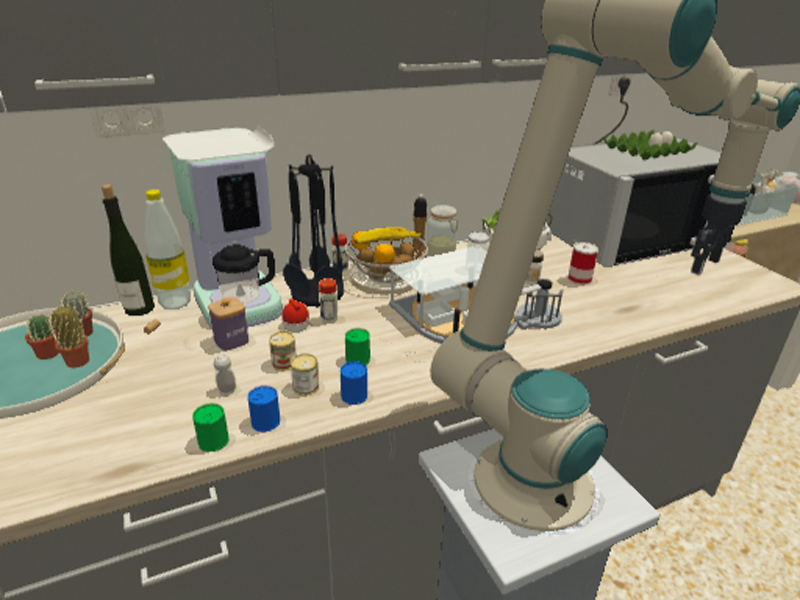

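```bash
python3 - <<'E'
from h import *
t=np.load('top.npz');f=t['f'];K=t['K'];C=t['C']
a=cv2.resize(f[130:240,255:390],(800,652),interpolation=cv2.INTER_CUBIC)[:600]
cv2.imwrite('pics/cad0.png',a)
b=cv2.resize(f[150:240,150:240],(400,400),interpolation=cv2.INTER_CUBIC)
s=np.load('scene.npz'); c=cv2.resize(s['f'][200:270,150:220],(400,400),interpolation=cv2.INTER_CUBIC)
cv2.imwrite('pics/tins0.png',np.hstack([b,c]))
h=cv2.cvtColor(f,cv2.COLOR_BGR2HSV)
def blobs(n,m,z,mn=8):
    k,l,stt,ce=cv2.connectedComponentsWithStats(m.astype(np.uint8)*255)
    for i in range(1,k):
        if stt[i,4]>=mn: print(n,np.round(ce[i],1),stt[i,4],np.round(ray(K,C,*ce[i],z),3))
H,S,V=h[...,0],h[...,1],h[...,2]
w=np.zeros(H.shape,bool); w[120:260,90:400]=1
blobs('yel',w&(H>20)&(H<32)&(S>180)&(V>120),.054)
blobs('red',w&((H<6)|(H>174))&(S>150)&(V>90),.135)
blobs('blk',w&(V<45),.088)
blobs('lid',w&(H>18)&(H<30)&(S>60)&(S<190)&(V>150)&(np.arange(512)[None]<230),.072,30)
blobs('blue',w&(H>105)&(H<130)&(S>150),.072,30)
blobs('green',w&(H>50)&(H<80)&(S>150),.072,30)
E
```

```text
yel [338.3 195.1] 63 [ 0.533 -0.247  0.054]
red [220.6 150.8] 85 [0.653 0.16  0.135]
red [197.4 155. ] 236 [0.636 0.236 0.135]
red [348.5 213.4] 11 [ 0.455 -0.266  0.135]
blk [157.5 122.7] 131 [0.765 0.39  0.088]
blk [226.3 128.5] 631 [0.751 0.148 0.088]
blk [370.4 213.3] 25 [ 0.466 -0.349  0.088]
lid [173.3 191.4] 207 [0.523 0.32  0.072]
lid [176.8 221. ] 214 [0.422 0.301 0.072]
blue [145.7 243.7] 229 [0.342 0.399 0.072]
blue [201.9 243.7] 204 [0.348 0.212 0.072]
green [219.5 209.9] 183 [0.464 0.159 0.072]
green [114.9 246.8] 229 [0.328 0.501 0.072]
```

View pics/cad0.png

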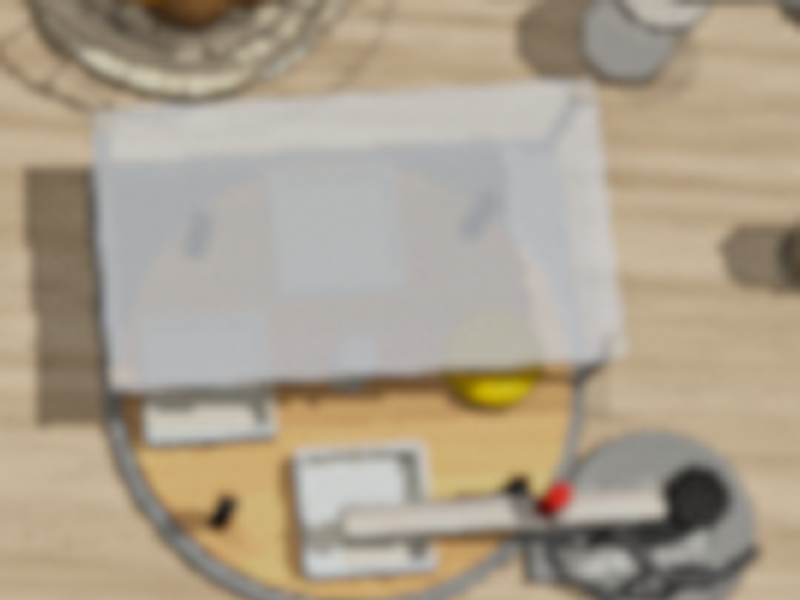

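View pics/tins0.png

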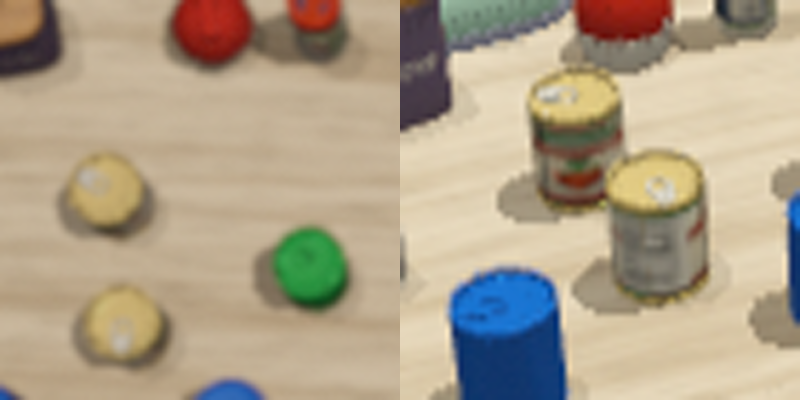

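```bash
python3 - <<'E'
from h import *
t=np.load('top.npz');K=t['K'];C=t['C']
g=lambda u,v:(255+u/5.926-.5,130+v/5.926-.5)
for n,u,v,z in [('postL',228,500,.088),('postR',520,482,.088),('trayTL',292,452,.05),('trayTR',422,441,.05),('trayBR',436,566,.05),('trayBL',302,577,.05),('bay3 fl',145,442,.05),('bay3 fr',273,432,.05),('pivot',697,495,.11),('knobtop',562,490,.145),('knobbase',543,512,.10),('armtip',345,523,.1),('hoodFL',108,388,.116),('hoodFR',605,358,.116),('yel',495,388,.054),('ringL',118,400,.02),('ringR',583,375,.02)]:
    print(n,np.round(ray(K,C,*g(u,v),z),4))
E
```

```text
postL [ 0.4558 -0.0893  0.088 ]
postR [ 0.4714 -0.2542  0.088 ]
trayTL [ 0.4922 -0.1289  0.05  ]
trayTR [ 0.5011 -0.2045  0.05  ]
trayBR [ 0.4279 -0.2125  0.05  ]
trayBL [ 0.419  -0.1354  0.05  ]
bay3 fl [ 0.4953 -0.0433  0.05  ]
bay3 fr [ 0.5037 -0.1177  0.05  ]
pivot [ 0.463  -0.3486  0.11  ]
knobtop [ 0.4569 -0.2665  0.145 ]
knobbase [ 0.4525 -0.2647  0.1   ]
armtip [ 0.4427 -0.154   0.1   ]
hoodFL [ 0.5121 -0.0192  0.116 ]
hoodFR [ 0.5384 -0.2973  0.116 ]
yel [ 0.5332 -0.2465  0.054 ]
ringL [ 0.5264 -0.0279  0.02  ]
ringR [ 0.5506 -0.305   0.02  ]
```

Emit:
step_arm:
  moves: [0,0,0,0.04,0,0,0,0,0.08,0,0,0,0,0.1,0]

```text
clock: 0.4
position: [0.1807, -0.5456, 0.2447]
ee_rot: [-0.001, 1.0, 0.001, -0.0]
contact_force: [0.2, -0.5, -0.4]
width: 0.044
```

Emit:
step_arm:
  moves: [0.06,-0.07,0,0,0,0.12,-0.14,0,0,0,0.18,-0.21,0,0,0,0.24,-0.28,0,0,0,0.28,-0.33,0,0,0]

```text
clock: 0.9
position: [0.321, -0.3774, 0.245]
ee_rot: [-0.001, 1.0, 0.003, 0.0]
contact_force: [0.6, 0.4, -0.4]
width: 0.0428
```

Emit:
step_arm:
  moves: [0.05,-0.06,0,0,0,0.1,-0.12,0,0,0,0.15,-0.18,0,0,0,0.2,-0.23,0,0,0,0.2,-0.23,0,0,0]

```text
clock: 1.4
position: [0.4213, -0.2613, 0.245]
ee_rot: [-0.001, 1.0, 0.005, 0.001]
contact_force: [-0.6, -0.2, 0.3]
width: 0.0427
```

```bash
python3 - <<'E'
from h import *
st(); f,K,C=cam('wrist'); np.savez('w1.npz',f=f,K=K,C=C); print(np.round(C,3).tolist())
f=f.copy()
for p in [(.457,-.266,.145),(.456,-.089,.088),(.471,-.254,.088)]:
    u=proj(K,C,p); print(p,u); cv2.circle(f,tuple(int(a) for a in u),4,(255,0,255),1)
cv2.imwrite('pics/w1.png',f)
E
```

```text
t 1.4 p [ 0.4213 -0.2613  0.245 ] q [-1.0e-03  1.0e+00  5.2e-03  6.0e-04] F [-0.6 -0.2  0.3] w 0.0427 qpos [-0.7   0.16  1.67  0.    1.32  0.86]
[[0.01, -0.946, -0.323, 0.505], [-1.0, -0.01, -0.0, -0.26], [-0.003, 0.323, -0.947, 0.374], [0.0, 0.0, 0.0, 1.0]]
(0.457, -0.266, 0.145) [262.06677209 158.27472826]
(0.456, -0.089, 0.088) [ 78.57236156 145.21195287]
(0.471, -0.254, 0.088) [248.47256811 131.25172026]
```

View pics/w1.png

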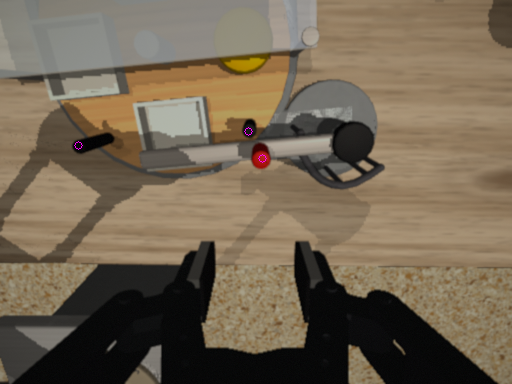

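Emit:
step_arm:
  moves: [0.07,0.008,0,0,0,0.07,0.008,0.09,0,0,0.07,0.008,0.17,0,0,0.07,0.008,0.22,0,0,0.07,0.008,0.22,0,0]

```text
clock: 1.95
position: [0.451, -0.2674, 0.1315]
ee_rot: [-0.003, 1.0, 0.002, -0.004]
contact_force: [-0.2, 0.6, 0.1]
width: 0.0426
```

Emit:
step_arm:
  moves: [0,0,0,0,1,0,0,0,0,1,0,0,0,0,1,0,0,0,0,1]
  force: 30

```text
clock: 2.35
position: [0.4546, -0.2667, 0.137]
ee_rot: [-0.001, 1.0, 0.002, 0.001]
contact_force: [1.4, 6.5, 0.0]
width: 0.0145
```

Emit:
step_arm:
  moves: [-0.029,0.005,-0.004,0,1,-0.057,0.016,-0.01,0,1,-0.082,0.031,-0.018,0,1,-0.105,0.05,-0.025,0,1,-0.124,0.073,-0.028,0,1]

```text
clock: 2.85
position: [0.3912, -0.2994, 0.15]
ee_rot: [-0.006, 1.0, 0.003, -0.0]
contact_force: [-1.0, 13.8, 0.3]
width: 0.0147
```

Emit:
step_arm:
  moves: [-0.02,0.039,-0.001,0,1,-0.029,0.083,0.002,0,1,-0.027,0.127,0.009,0,1,-0.013,0.169,0.015,0,1,0.004,0.197,0.018,0,1]

```text
clock: 3.35
position: [0.3906, -0.402, 0.1411]
ee_rot: [-0.003, 1.0, 0.003, -0.004]
contact_force: [-16.0, 13.0, 18.6]
width: 0.0145
```

Emit:
step_arm:
  moves: [0.004,0.003,0,0,1,0,0,0,0,0.2,0,0,0,0,0.2,0,0,-0.1,0,0.2,0,0,-0.2,0,0.2]

```text
clock: 3.85
position: [0.3948, -0.4029, 0.2411]
ee_rot: [-0.001, 1.0, 0.003, -0.0]
contact_force: [0.7, -1.8, 0.2]
width: 0.034
```

```bash
python3 - <<'E'
from h import *
st(); f,K,C=cam('wrist'); np.savez('w2.npz',f=f,K=K,C=C)
cv2.imwrite('pics/w2.png',f)
E
```

```text
t 3.85 p [ 0.3948 -0.4029  0.2411] q [-8.0e-04  1.0e+00  2.9e-03 -3.0e-04] F [ 0.7 -1.8  0.2] w 0.034 qpos [-0.92  0.26  1.53  0.    1.35  0.65]
```

View pics/w2.png

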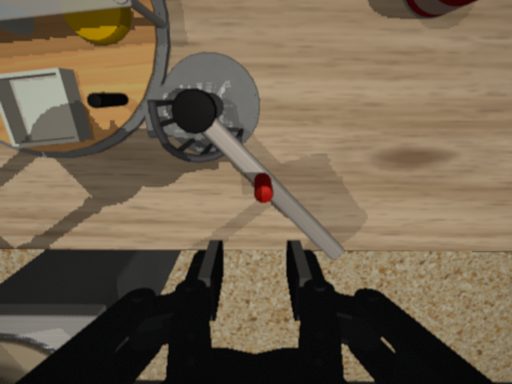

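Emit:
step_arm:
  moves: [0,-0.09,0,0,-1,0,-0.18,0,0,-1,0,-0.27,0,0,-1,0,-0.36,0,0,-1,0,-0.45,0,0,-1]

```text
clock: 4.4
position: [0.394, -0.177, 0.2412]
ee_rot: [0.001, 1.0, 0.003, 0.002]
contact_force: [0.6, 0.4, -0.1]
width: 0.0857
```

Emit:
step_arm:
  moves: [0,-0.09,0,0,-1,0,-0.18,0,0,-1,0,-0.27,0,0,-1,0,-0.36,0,0,-1,0,-0.45,0,0,-1]

```text
clock: 4.9
position: [0.3926, 0.0483, 0.2414]
ee_rot: [-0.0, 1.0, 0.003, 0.002]
contact_force: [0.8, -0.0, 0.6]
width: 0.0856
```

Emit:
step_arm:
  moves: [0,-0.09,0,0,-1,0,-0.18,0,0,-1,0,-0.27,0,0,-1,0,-0.36,0,0,-1,0,-0.45,0,0,-1]

```text
clock: 5.4
position: [0.3911, 0.2738, 0.2414]
ee_rot: [-0.001, 1.0, 0.003, 0.002]
contact_force: [1.2, 0.2, -0.5]
width: 0.0854
```

```bash
cat >> h.py <<'E'
def lids(name):
    f,K,C=cam(name); h=cv2.cvtColor(f,cv2.COLOR_BGR2HSV); H,S,V=h[...,0],h[...,1],h[...,2]
    m=((H>18)&(H<32)&(S>75)&(S<200)&(V>140)).astype(np.uint8)*255
    m=cv2.morphologyEx(m,cv2.MORPH_CLOSE,np.ones((7,7)))
    for c in cv2.findContours(m,cv2.RETR_EXTERNAL,cv2.CHAIN_APPROX_NONE)[0]:
        if cv2.contourArea(c)>130:
            (u,v),r=cv2.minEnclosingCircle(c); (x,y,w,hh)=cv2.boundingRect(c); e=cv2.fitEllipse(cv2.convexHull(c))
            print(name,'c',np.round(e[0]),'ax',np.round(e[1]),'p',np.round(ray(K,C,*e[0],.072),4))
    return f,K,C
E
python3 - <<'E'
from h import *
st(); w=lids('wrist')[0]; t=lids('top')[0]; s=cam('scene')[0]
cv2.imwrite('pics/w3.png',w); cv2.imwrite('pics/s3.png',np.hstack([s[130:,60:460],t[100:354,90:490]]) )
E
```

```text
t 5.4 p [0.3911 0.2738 0.2414] q [-8.0e-04  1.0e+00  3.2e-03  1.6e-03] F [ 1.2  0.2 -0.5] w 0.0854 qpos [0.46 0.13 1.71 0.   1.3  2.03]
wrist c [483. 276.] ax [ 57. 162.] p [0.2737 0.0057 0.072 ]
wrist c [238. 310.] ax [149. 180.] p [0.2225 0.2947 0.072 ]
wrist c [ 86. 243.] ax [115. 252.] p [0.3133 0.4654 0.072 ]
wrist c [230. 147.] ax [47. 57.] p [0.424  0.3003 0.072 ]
wrist c [203.  35.] ax [62. 73.] p [0.5254 0.3219 0.072 ]
top c [319. 370.] ax [17. 36.] p [-0.0366 -0.1813  0.072 ]
top c [426. 330.] ax [120. 288.] p [ 0.0945 -0.5211  0.072 ]
top c [253. 287.] ax [ 24. 108.] p [0.2125 0.0376 0.072 ]
top c [ 71. 330.] ax [139. 217.] p [0.0588 0.6158 0.072 ]
top c [314. 207.] ax [46. 70.] p [ 0.4862 -0.1613  0.072 ]
```

View pics/s3.png

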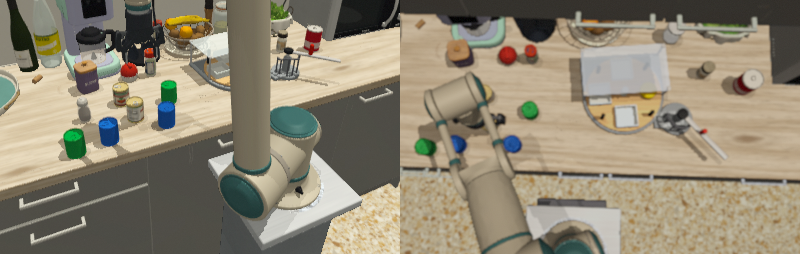

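View pics/w3.png

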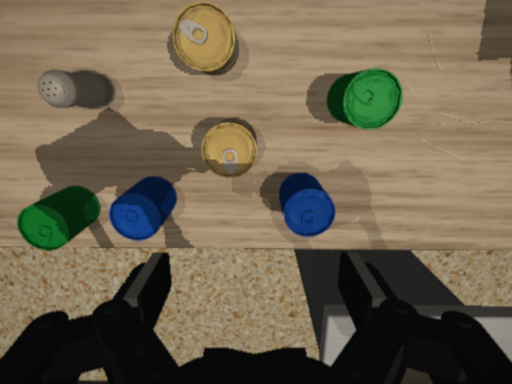

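Emit:
step_arm:
  moves: [0.066,-0.053,0.02,0,-1,0.066,-0.053,0.11,0,-1,0.066,-0.053,0.2,0,-1,0.066,-0.053,0.29,0,-1,0.066,-0.053,0.35,0,-1]

```text
clock: 6.05
position: [0.423, 0.296, 0.0632]
ee_rot: [0.001, 1.0, 0.002, -0.001]
contact_force: [-0.1, -0.1, 0.4]
width: 0.0857
```

Emit:
step_arm:
  moves: [0,0,0.042,0,-1,0,0,0.042,0,-1,0,0,0.042,0,1,0,0,0.042,0,1,0,0,0.042,0,1]
  force: 40

```text
clock: 6.55
position: [0.4256, 0.2986, 0.0463]
ee_rot: [-0.001, 1.0, 0.003, 0.002]
contact_force: [0.2, -0.2, 3.5]
width: 0.0566
```

Emit:
step_arm:
  moves: [0,0,0,0,1,0,0,0,0,1]

```text
clock: 6.75
position: [0.4256, 0.2986, 0.0463]
ee_rot: [-0.001, 1.0, 0.003, 0.002]
contact_force: [0.3, -0.2, 6.7]
width: 0.0566
```

Emit:
step_arm:
  moves: [0,0,-0.08,0,1,0,0,-0.17,0,1,0,0,-0.26,0,1,0,0.05,-0.28,0,1,0,0.13,-0.28,0,1]

```text
clock: 7.25
position: [0.4264, 0.2344, 0.1877]
ee_rot: [-0.002, 1.0, 0.005, 0.004]
contact_force: [0.5, -1.0, -2.2]
width: 0.0564
```

Emit:
step_arm:
  moves: [0,0.09,0,0,1,0,0.18,0,0,1,0,0.27,0,0,1,0,0.36,0,0,1,0,0.45,0,0,1]

```text
clock: 7.75
position: [0.4251, 0.0064, 0.1849]
ee_rot: [0.0, 1.0, 0.003, 0.001]
contact_force: [0.8, -0.3, -1.6]
width: 0.0562
```

Emit:
step_arm:
  moves: [0.02,0.09,0,0,1,0.04,0.18,0,0,1,0.06,0.27,0,0,1,0.073,0.36,0,0,1,0.073,0.36,0,0,1]

```text
clock: 8.25
position: [0.4647, -0.1777, 0.1849]
ee_rot: [0.002, 1.0, 0.0, 0.001]
contact_force: [-0.9, 1.1, -1.1]
width: 0.0565
```

```bash
python3 - <<'E'
from h import *
s=st(); f,K,C=cam('wrist'); np.savez('w4.npz',f=f,K=K,C=C)
a=np.deg2rad(5.5); c=np.array([.461,-.171])
ex=np.array([np.cos(a),np.sin(a)]); ey=np.array([-np.sin(a),np.cos(a)])
q=np.array([proj(K,C,np.r_[c+i*.037*ex+j*.037*ey,.05]) for i,j in((1,1),(1,-1),(-1,-1),(-1,1))])
cv2.polylines(f,[q.round().astype(int)],True,(255,0,255),1)
f2,K2,C2=cam('top')
q=np.array([proj(K2,C2,np.r_[c+i*.037*ex+j*.037*ey,.05]) for i,j in((1,1),(1,-1),(-1,-1),(-1,1))])
g=cv2.resize(f2[150:260,260:400],(490,384))
cv2.imwrite('pics/w4.png',f)
E
```

```text
t 8.25 p [ 0.4647 -0.1777  0.1849] q [2.4e-03 1.0e+00 4.0e-04 1.5e-03] F [-0.9  1.1 -1.1] w 0.0565 qpos [-0.5   0.2   1.77 -0.    1.17  1.07]
```

View pics/w4.png

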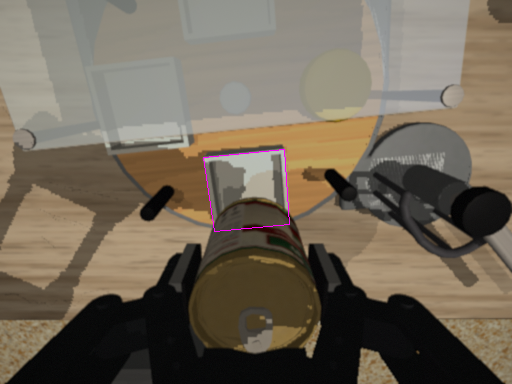

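Emit:
step_arm:
  moves: [0,0,0.06,0,1,0,0,0.06,0,1,0,0,0.06,0,1]

```text
clock: 8.65
position: [0.4624, -0.1702, 0.1543]
ee_rot: [-0.001, 1.0, 0.004, -0.001]
contact_force: [0.8, -0.2, -1.0]
width: 0.0567
```

```bash
python3 - <<'E'
from h import *
st(); f,K,C=cam('wrist')
h=cv2.cvtColor(f,cv2.COLOR_BGR2HSV);H,S,V=h[...,0],h[...,1],h[...,2]
m=((H>18)&(H<32)&(S>75)&(V>60)).astype(np.uint8)*255; m[:200]=0; m[:,:170]=0; m[:,340:]=0; m[345:]=0
m=cv2.morphologyEx(m,cv2.MORPH_CLOSE,np.ones((15,15)))
c=max(cv2.findContours(m,0,1)[0],key=cv2.contourArea); e=cv2.fitEllipse(cv2.convexHull(c)); z=manip.get_state()['position'][2]+.072-.0463
print(e, ray(K,C,*e[0],z), cv2.boundingRect(c))
E
```

```text
t 8.65 p [ 0.4624 -0.1702  0.1543] q [-5.0e-04  1.0e+00  3.6e-03 -8.0e-04] F [ 0.8 -0.2 -1. ] w 0.0567 qpos [-0.49  0.23  1.82  0.    1.1   1.07]
((255.97305297851562, 310.97357177734375), (117.5312728881836, 132.59580993652344), 95.99127197265625) [ 0.45913386 -0.17023164  0.18073616] (189, 253, 132, 92)
```

Emit:
step_arm:
  moves: [0.004,0.002,0.06,0,1,0.004,0.002,0.11,0,1,0.004,0.002,0.14,0,1,0.004,0.002,0.156,0,1,0.004,0.002,0.158,0,1]

```text
clock: 9.2
position: [0.4654, -0.1724, 0.0754]
ee_rot: [0.0, 1.0, 0.003, -0.0]
contact_force: [0.4, -0.4, -1.3]
width: 0.0565
```

Emit:
step_arm:
  moves: [0,0,0.002,0,1,0,0,0.002,0,1]

```text
clock: 9.4
position: [0.466, -0.1731, 0.0753]
ee_rot: [0.001, 1.0, 0.003, 0.001]
contact_force: [-0.7, -0.2, -0.8]
width: 0.0564
```

Emit:
step_arm:
  moves: [0,0,0.004,0,1,0,0,0.004,0,1,0,0,0.004,0,-1,0,0,0.004,0,-1,0,0,0.004,0,-1]

```text
clock: 9.9
position: [0.4653, -0.1729, 0.0725]
ee_rot: [0.0, 1.0, 0.003, 0.0]
contact_force: [-0.3, 0.1, -0.2]
width: 0.0852
```

Emit:
step_arm:
  moves: [0,0,-0.08,0,-1,0,0,-0.16,0,-1,0,0,-0.24,0,-1,0,0,-0.24,0,-1]

```text
clock: 10.3
position: [0.4685, -0.1745, 0.1977]
ee_rot: [0.003, 1.0, 0.003, 0.005]
contact_force: [0.6, -0.7, 0.2]
width: 0.0855
```

```bash
python3 - <<'E'
from h import *
s=st(); f,K,C=cam('wrist'); np.savez('w5.npz',f=f,K=K,C=C)
a=np.deg2rad(5.5); P=np.array([.5466,-.1645])
for d in(135,225):
    p=np.r_[P+.118*np.array([np.cos(a+np.deg2rad(d)),np.sin(a+np.deg2rad(d))]),.088]; u=proj(K,C,p); print(p,u); cv2.circle(f,tuple(int(i) for i in u),4,(255,0,255),1)
cv2.imwrite('pics/w5.png',f)
E
```

```text
t 10.3 p [ 0.4685 -0.1745  0.1977] q [0.0029 1.     0.0028 0.0052] F [ 0.6 -0.7  0.2] w 0.0855 qpos [-0.5   0.19  1.75 -0.    1.19  1.07]
[ 0.4555483  -0.08944277  0.088     ] [156.85384223 211.74266656]
[ 0.47154277 -0.2555517   0.088     ] [349.21772704 194.90276534]
```

View pics/w5.png

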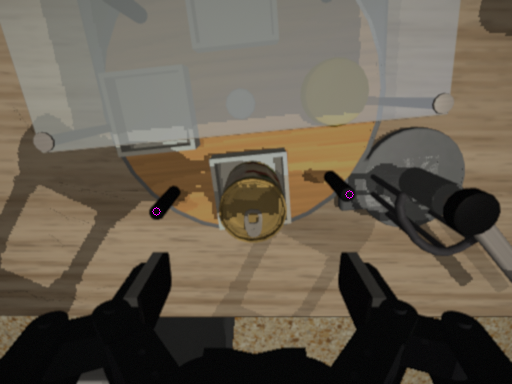

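Emit:
step_arm:
  moves: [-0.01,-0.08,0,0,0,-0.021,-0.166,0,0,0,-0.021,-0.166,0.05,0,0,-0.021,-0.166,0.1,0,0,-0.021,-0.166,0.1,0,0]

```text
clock: 10.85
position: [0.4507, -0.0882, 0.1384]
ee_rot: [-0.002, 1.0, 0.003, -0.005]
contact_force: [-0.6, 0.6, 0.8]
width: 0.0427
```

Emit:
step_arm:
  moves: [0,0,0,0,0,0,0.002,0.07,0,0,0,0.002,0.13,0,0,0,0.002,0.13,0,0,0,0.002,0.13,0,0]

```text
clock: 11.35
position: [0.4548, -0.0913, 0.078]
ee_rot: [0.0, 1.0, 0.003, 0.0]
contact_force: [1.5, -0.8, -0.1]
width: 0.0427
```

Emit:
step_arm:
  moves: [0,0,0,0,1,0,0,0,0,1,0,0,0,0,1,0,0,0,0,1]
  force: 30

```text
clock: 11.75
position: [0.4549, -0.091, 0.0789]
ee_rot: [0.0, 1.0, 0.003, 0.001]
contact_force: [-0.8, 1.1, 6.9]
width: 0.0125
```

Emit:
step_arm:
  moves: [-0.023,0.034,0,0,1,-0.04,0.071,0,0,1,-0.051,0.111,0,0,1,-0.054,0.152,0,0,1,-0.05,0.193,0,0,1]

```text
clock: 12.25
position: [0.4275, -0.187, 0.0786]
ee_rot: [-0.001, 1.0, 0.004, -0.002]
contact_force: [-5.9, 2.2, 9.5]
width: 0.0129
```

Emit:
step_arm:
  moves: [0.011,0.04,0,0,1,0.029,0.077,0,0,1,0.053,0.11,0,0,1,0.08,0.137,0,0,1,0.08,0.137,0,0,1]

```text
clock: 12.75
position: [0.4722, -0.2579, 0.0784]
ee_rot: [0.001, 1.0, 0.003, 0.002]
contact_force: [-0.7, -1.3, 6.4]
width: 0.0128
```

Emit:
step_arm:
  moves: [0,0,0,0,0,0,0,0,0,0,0,0,0,0,0,0,0,-0.09,0,0,0,0,-0.18,0,0]

```text
clock: 13.25
position: [0.4687, -0.2545, 0.167]
ee_rot: [-0.001, 1.0, 0.003, -0.002]
contact_force: [1.0, -0.8, 0.2]
width: 0.0426
```

Emit:
step_arm:
  moves: [0,-0.05,-0.07,0,-1,0,-0.13,-0.14,0,-1,0,-0.22,-0.16,0,-1,0,-0.31,-0.16,0,-1,0,-0.4,-0.16,0,-1]

```text
clock: 13.75
position: [0.4684, -0.0539, 0.2481]
ee_rot: [0.0, 1.0, 0.003, 0.001]
contact_force: [0.3, -0.1, -0.4]
width: 0.0854
```

Emit:
step_arm:
  moves: [0,-0.09,0,0,-1,0,-0.18,0,0,-1,0,-0.27,0,0,-1,0,-0.36,0,0,-1,0,-0.45,0,0,-1]

```text
clock: 14.25
position: [0.4666, 0.1711, 0.2473]
ee_rot: [0.0, 1.0, 0.003, 0.0]
contact_force: [0.6, 0.7, 0.3]
width: 0.0854
```

Emit:
step_arm:
  moves: [0,-0.09,0,0,-1,0,-0.18,0,0,-1,0,-0.24,0,0,-1,0,-0.24,0,0,-1]

```text
clock: 14.65
position: [0.4661, 0.2929, 0.2468]
ee_rot: [-0.001, 1.0, 0.005, -0.0]
contact_force: [-0.0, -0.4, 0.4]
width: 0.0853
```

```bash
python3 - <<'E'
from h import *
s=st(); f,K,C=lids('wrist'); t=cam('top')[0]; cv2.imwrite('pics/w6.png',np.hstack([cv2.resize(f,(400,300)),cv2.resize(t[150:250,260:394],(400,300))]))
E
```

```text
t 14.65 p [0.4661 0.2929 0.2468] q [-8.0e-04  1.0e+00  5.2e-03 -2.0e-04] F [-0.  -0.4  0.4] w 0.0853 qpos [0.43 0.24 1.55 0.   1.35 1.99]
wrist c [ 48. 301.] ax [15. 25.] p [0.3027 0.5498 0.072 ]
wrist c [241. 325.] ax [ 86. 178.] p [0.2689 0.309  0.072 ]
wrist c [ 90. 301.] ax [20. 52.] p [0.3027 0.4975 0.072 ]
wrist c [227. 120.] ax [55. 58.] p [0.5243 0.3216 0.072 ]
```

View pics/w6.png

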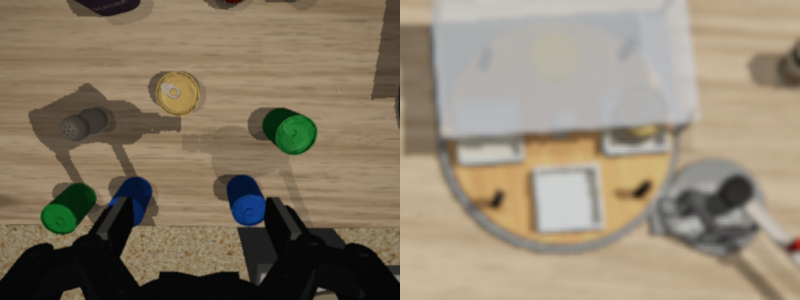

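Emit:
step_arm:
  moves: [0.08,-0.04,0,0,-1,0.116,-0.057,0.08,0,-1,0.116,-0.057,0.17,0,-1,0.116,-0.057,0.26,0,-1,0.116,-0.057,0.34,0,-1]

```text
clock: 15.25
position: [0.5244, 0.3158, 0.0754]
ee_rot: [0.001, 1.0, 0.002, -0.001]
contact_force: [-0.6, -0.5, -0.4]
width: 0.0852
```

Emit:
step_arm:
  moves: [0,0,0.04,0,-1,0,0,0.062,0,-1,0,0,0.062,0,-1]

```text
clock: 15.55
position: [0.5242, 0.3165, 0.0452]
ee_rot: [0.001, 1.0, 0.002, -0.001]
contact_force: [-1.1, -0.2, 0.4]
width: 0.0851
```

Emit:
step_arm:
  moves: [0,0,0,0,1,0,0,0,0,1,0,0,0,0,1,0,0,0,0,1,0,0,0,0,1]
  force: 40

```text
clock: 16.05
position: [0.5264, 0.319, 0.0485]
ee_rot: [-0.001, 1.0, 0.003, 0.002]
contact_force: [0.2, 0.3, 6.3]
width: 0.0569
```

Emit:
step_arm:
  moves: [0,0,-0.08,0,1,0,0,-0.17,0,1,-0.01,0,-0.26,0,1,-0.05,0.04,-0.28,0,1,-0.1,0.11,-0.28,0,1]

```text
clock: 16.55
position: [0.4772, 0.2642, 0.1893]
ee_rot: [-0.002, 1.0, 0.004, 0.004]
contact_force: [0.3, -2.0, -1.8]
width: 0.0562
```

Emit:
step_arm:
  moves: [-0.024,0.09,0,0,1,-0.024,0.18,0,0,1,-0.024,0.27,0,0,1,-0.024,0.36,0,0,1,-0.024,0.45,0,0,1]

```text
clock: 17.05
position: [0.4637, 0.0361, 0.1866]
ee_rot: [0.0, 1.0, 0.003, 0.0]
contact_force: [0.7, -0.3, -2.0]
width: 0.0563
```

Emit:
step_arm:
  moves: [0,0.09,0,0,1,0,0.18,0,0,1,0,0.27,0,0,1,0,0.36,0,0,1,0,0.42,0,0,1]

```text
clock: 17.55
position: [0.4651, -0.1752, 0.1865]
ee_rot: [0.001, 1.0, 0.002, 0.0]
contact_force: [0.3, 1.0, -1.6]
width: 0.0562
```

Emit:
step_arm:
  moves: [0,0,0.06,0,1,0,0,0.06,0,1,0,0,0.06,0,1,0,0,0.06,0,1]

```text
clock: 17.95
position: [0.466, -0.1718, 0.1572]
ee_rot: [0.0, 1.0, 0.003, 0.001]
contact_force: [0.9, -0.2, -1.5]
width: 0.0565
```

Emit:
step_arm:
  moves: [-0.002,0,0.06,0,1,-0.002,0,0.11,0,1,-0.002,0,0.145,0,1,-0.002,0,0.158,0,1,-0.002,0,0.162,0,1]

```text
clock: 18.45
position: [0.4646, -0.1718, 0.0765]
ee_rot: [0.0, 1.0, 0.004, -0.0]
contact_force: [-6.1, 1.4, 13.0]
width: 0.0565
```

Emit:
step_arm:
  moves: [0,0,0.003,0,1,0,0,0.003,0,1]

```text
clock: 18.65
position: [0.4647, -0.1721, 0.0765]
ee_rot: [0.001, 1.0, 0.004, 0.0]
contact_force: [-4.7, 0.7, 10.3]
width: 0.0562
```

Emit:
step_arm:
  moves: [0,0,0,0,-1,0,0,0,0,-1,0,0,0,0,-1,0,0,-0.09,0,-1,0,0,-0.18,0,-1]

```text
clock: 19.15
position: [0.4639, -0.1718, 0.1639]
ee_rot: [-0.001, 1.0, 0.003, -0.002]
contact_force: [1.3, -0.2, -0.4]
width: 0.0853
```

Emit:
step_arm:
  moves: [0,0,-0.04,0,0,0.007,0.08,-0.04,0,0,0.014,0.167,-0.04,0,0,0.014,0.167,0,0,0,0.014,0.167,0,0,0]

```text
clock: 19.65
position: [0.4709, -0.2558, 0.1619]
ee_rot: [-0.001, 1.0, 0.002, -0.002]
contact_force: [-0.5, 0.7, 0.7]
width: 0.043
```

```bash
python3 - <<'E'
from h import *
s=st(); f,K,C=cam('wrist'); cv2.imwrite('pics/w7.png',f); u=proj(K,C,(.4715,-.2556,.088)); print(u)
E
```

```text
t 19.65 p [ 0.4709 -0.2558  0.1619] q [-0.0014  1.      0.0019 -0.0019] F [-0.5  0.7  0.7] w 0.043 qpos [-0.63  0.28  1.72  0.    1.15  0.94]
[255.52726372 211.67767092]
```

View pics/w7.png

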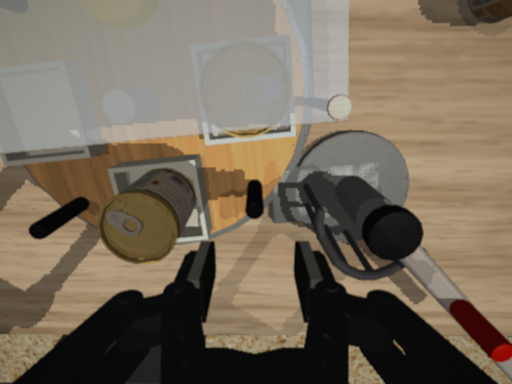

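Emit:
step_arm:
  moves: [0,0,0.08,0,0,0,0,0.15,0,0,0,0,0.168,0,0,0,0,0.168,0,0]

```text
clock: 20.1
position: [0.4716, -0.2546, 0.0792]
ee_rot: [-0.001, 1.0, 0.003, -0.001]
contact_force: [0.3, 1.1, 0.9]
width: 0.0429
```

Emit:
step_arm:
  moves: [0,0,0,0,1,0,0,0,0,1,0,0,0,0,1,0,0,0,0,1]
  force: 30

```text
clock: 20.5
position: [0.474, -0.256, 0.0818]
ee_rot: [0.001, 1.0, 0.002, 0.002]
contact_force: [2.4, 4.2, 7.7]
width: 0.0125
```

Emit:
step_arm:
  moves: [-0.029,-0.029,0,0,1,-0.053,-0.062,0,0,1,-0.071,-0.099,0,0,1,-0.082,-0.139,0,0,1,-0.086,-0.18,0,0,1]

```text
clock: 21.0
position: [0.4254, -0.1671, 0.0814]
ee_rot: [0.002, 1.0, 0.003, -0.002]
contact_force: [-10.1, -3.0, 12.5]
width: 0.0126
```

Emit:
step_arm:
  moves: [0.003,-0.041,0,0,1,0.014,-0.081,0,0,1,0.031,-0.118,0,0,1,0.054,-0.152,0,0,1,0.054,-0.152,0,0,1]

```text
clock: 21.5
position: [0.4555, -0.088, 0.081]
ee_rot: [-0.0, 1.0, 0.004, 0.0]
contact_force: [-2.4, 2.2, 8.9]
width: 0.0125
```

Emit:
step_arm:
  moves: [0,0,0,0,0,0,0,0,0,0,0,0,0,0,0,0,0,-0.09,0,0,0,0,-0.18,0,0]

```text
clock: 22.0
position: [0.4539, -0.09, 0.1697]
ee_rot: [-0.001, 1.0, 0.002, -0.002]
contact_force: [0.4, 0.6, 0.7]
width: 0.0432
```

Emit:
step_arm:
  moves: [0.01,0.09,0,0,0,0.02,0.18,0,0,0,0.03,0.27,0,0,0,0.035,0.331,0,0,0,0.035,0.331,0,0,0]

```text
clock: 22.5
position: [0.4741, -0.2601, 0.1696]
ee_rot: [0.002, 1.0, 0.001, 0.001]
contact_force: [0.2, 0.2, 0.6]
width: 0.0428
```

Emit:
step_arm:
  moves: [0,0,0,0,0,0,0,0.08,0,0,0,0,0.15,0,0,0,0,0.178,0,0,0,0,0.178,0,0]

```text
clock: 23.0
position: [0.4715, -0.2527, 0.0785]
ee_rot: [-0.002, 1.0, 0.003, -0.003]
contact_force: [-0.6, 0.0, -0.3]
width: 0.0429
```

Emit:
step_arm:
  moves: [0,0,0,0,1,0,0,0,0,1,0,0,0,0,1,0,0,0,0,1]

```text
clock: 23.4
position: [0.4747, -0.2553, 0.0822]
ee_rot: [0.001, 1.0, 0.003, 0.001]
contact_force: [0.7, 2.4, 4.3]
width: 0.0124
```

Emit:
step_arm:
  moves: [-0.029,-0.029,0,0,1,-0.053,-0.062,0,0,1,-0.071,-0.099,0,0,1,-0.082,-0.139,0,0,1,-0.086,-0.18,0,0,1]

```text
clock: 23.9
position: [0.4261, -0.1662, 0.0819]
ee_rot: [0.001, 1.0, 0.003, -0.003]
contact_force: [-10.8, -1.8, 12.5]
width: 0.0127
```

Emit:
step_arm:
  moves: [0.003,-0.041,0,0,1,0.014,-0.081,0,0,1,0.031,-0.118,0,0,1,0.054,-0.152,0,0,1,0.054,-0.152,0,0,1]

```text
clock: 24.4
position: [0.4565, -0.0871, 0.0815]
ee_rot: [-0.001, 1.0, 0.004, -0.0]
contact_force: [-3.0, 3.5, 7.5]
width: 0.0124
```

Emit:
step_arm:
  moves: [0,0,0,0,0,0,0,0,0,0,0,0,0,0,0,0,0,-0.09,0,0,0,0,-0.18,0,0]

```text
clock: 24.9
position: [0.4556, -0.0895, 0.1707]
ee_rot: [-0.001, 1.0, 0.002, -0.002]
contact_force: [1.5, -0.4, -0.2]
width: 0.0428
```

Emit:
step_arm:
  moves: [0,0.05,-0.08,0,0,-0.02,0.14,-0.14,0,0,-0.04,0.23,-0.14,0,0,-0.06,0.32,-0.14,0,0,-0.08,0.41,-0.14,0,0]

```text
clock: 25.4
position: [0.417, -0.2969, 0.2414]
ee_rot: [0.001, 1.0, 0.002, 0.001]
contact_force: [1.4, -0.3, -0.5]
width: 0.0425
```

Emit:
step_arm:
  moves: [-0.02,0.09,0,0,0,-0.03,0.18,0,0,0,-0.04,0.22,0,0,0,-0.04,0.22,0,0,0]

```text
clock: 25.8
position: [0.3973, -0.4077, 0.2401]
ee_rot: [0.0, 1.0, 0.001, -0.0]
contact_force: [0.8, 0.6, 0.2]
width: 0.0429
```

```bash
python3 - <<'E'
from h import *
s=st(); f,K,C=cam('wrist'); t=cam('top')[0]
for p in [(.394,-.402,.150)]:
    u=proj(K,C,p); print(u); cv2.circle(f,tuple(int(i) for i in u),4,(255,0,255),1)
cv2.imwrite('pics/w8.png',np.hstack([cv2.resize(f,(400,300)),cv2.resize(t[150:250,260:394],(400,300))]))
h=cv2.cvtColor(f,cv2.COLOR_BGR2HSV); m=((h[...,0]<6)|(h[...,0]>174))&(h[...,1]>200)&(h[...,2]>180); y,x=np.nonzero(m); print(x.mean(),y.mean(),x.size, ray(K,C,x.mean(),y.mean(),.15))
E
```

```text
t 25.8 p [ 0.3973 -0.4077  0.2401] q [ 2.e-04  1.e+00  8.e-04 -4.e-04] F [0.8 0.6 0.2] w 0.0429 qpos [-0.92  0.27  1.53 -0.    1.35  0.65]
[248.29396883 208.77125827]
nan nan 0 [nan nan nan]<stdin>:6: RuntimeWarning: Mean of empty slice.
  ret = ret.dtype.type(ret / rcount)
```

View pics/w8.png

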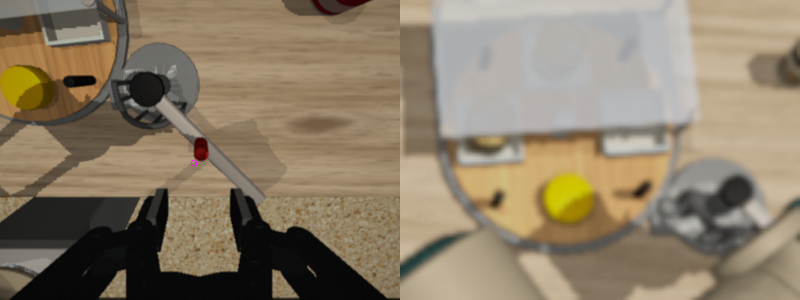

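```bash
python3 - <<'E'
from h import *
st(); f,K,C=cam('wrist'); h=cv2.cvtColor(f,cv2.COLOR_BGR2HSV); m=((h[...,0]<8)|(h[...,0]>172))&(h[...,1]>150)&(h[...,2]>60); m[:150]=0; y,x=np.nonzero(m); print(x.size,x.min(),x.max(),y.min(),y.max())
y0=y.max(); u=x[y>y0-16].mean(); v=y0-7.5
for z in(.145,.15,.155): print(u,v,ray(K,C,u,v,z))
E
```

```text
t 25.9 p [ 0.3981 -0.404   0.2404] q [-1.0e-03  1.0e+00  2.3e-03 -2.0e-04] F [ 0.  -0.3  0.2] w 0.0428 qpos [-0.92  0.27  1.53  0.    1.35  0.65]
315 253 271 177 205
262.14229249011856 197.5 [ 0.40245196 -0.40922803  0.145     ]
262.14229249011856 197.5 [ 0.4042358 -0.4090967  0.15     ]
262.14229249011856 197.5 [ 0.40601964 -0.40896537  0.155     ]
```

Emit:
step_arm:
  moves: [0.011,0.01,0.06,0,0,0.011,0.01,0.13,0,0,0.011,0.01,0.18,0,0,0.011,0.01,0.199,0,0,0.011,0.01,0.199,0,0]

```text
clock: 26.45
position: [0.4039, -0.4077, 0.1405]
ee_rot: [-0.001, 1.0, 0.004, -0.001]
contact_force: [-0.2, -0.5, 0.4]
width: 0.0426
```

Emit:
step_arm:
  moves: [0,0,0,0,1,0,0,0,0,1,0,0,0,0,1,0,0,0,0,1]
  force: 30

```text
clock: 26.85
position: [0.404, -0.41, 0.1427]
ee_rot: [0.001, 1.0, 0.003, 0.0]
contact_force: [-0.9, 0.7, 5.4]
width: 0.0147
```

Emit:
step_arm:
  moves: [-0.027,-0.036,-0.002,0,1,-0.043,-0.077,-0.008,0,1,-0.048,-0.121,-0.015,0,1,-0.041,-0.165,-0.019,0,1,-0.024,-0.206,-0.019,0,1]

```text
clock: 27.35
position: [0.3871, -0.3084, 0.1513]
ee_rot: [0.002, 1.0, 0.003, -0.004]
contact_force: [-7.0, -5.0, -0.3]
width: 0.0147
```

Emit:
step_arm:
  moves: [0.021,-0.028,0.004,0,1,0.051,-0.053,0.014,0,1,0.085,-0.071,0.023,0,1,0.116,-0.08,0.029,0,1,0.128,-0.082,0.029,0,1]

```text
clock: 27.85
position: [0.4563, -0.2657, 0.1368]
ee_rot: [0.001, 1.0, 0.003, 0.0]
contact_force: [-2.8, -2.5, 1.6]
width: 0.0147
```

Emit:
step_arm:
  moves: [0,0,0,0,1,0,0,0,0,1]

```text
clock: 28.05
position: [0.4567, -0.2658, 0.1368]
ee_rot: [0.0, 1.0, 0.002, 0.002]
contact_force: [2.8, 0.3, 0.2]
width: 0.0144
```

Emit:
step_arm:
  moves: [0,0,0,0,0,0,0,0,0,0,0,0,0,0,0,0,0,-0.09,0,0,0,0,-0.18,0,0]

```text
clock: 28.55
position: [0.4538, -0.2646, 0.2258]
ee_rot: [-0.001, 1.0, 0.003, -0.002]
contact_force: [1.1, -0.2, 0.2]
width: 0.0428
```

Emit:
step_arm:
  moves: [-0.08,0,-0.02,0,0,-0.16,0.02,-0.04,0,0,-0.2,0.1,-0.04,0,0,-0.24,0.18,-0.04,0,0,-0.24,0.18,-0.04,0,0]

```text
clock: 29.05
position: [0.3333, -0.3604, 0.2464]
ee_rot: [0.002, 1.0, 0.0, -0.001]
contact_force: [0.6, 1.1, 0.3]
width: 0.0428
```

Emit:
step_arm:
  moves: [0,0.09,0,0,0,0,0.18,0,0,0,0,0.26,0,0,0,0,0.26,0,0,0]

```text
clock: 29.45
position: [0.3363, -0.4905, 0.2451]
ee_rot: [0.001, 1.0, 0.001, -0.0]
contact_force: [0.1, 0.4, -1.1]
width: 0.0426
```

```bash
python3 - <<'E'
from h import *
st(); t,K,C=cam('top'); s=cam('scene')[0]
h=cv2.cvtColor(t,cv2.COLOR_BGR2HSV); m=((h[...,0]<6)|(h[...,0]>174))&(h[...,1]>150)&(h[...,2]>90); m[:,:335]=0; m[:,360:]=0; y,x=np.nonzero(m); print(x.mean(),y.mean(),x.size,'start was 348.5 213.4',np.round(ray(K,C,x.mean(),y.mean(),.14),3))
m=(h[...,0]>20)&(h[...,0]<32)&(h[...,1]>180)&(h[...,2]>120); m[:,:290]=0;m[:,345:]=0;m[:150]=0;m[240:]=0
y,x=np.nonzero(m); print(x.size, ray(K,C,x.mean(),y.mean(),.054))
cv2.imwrite('pics/end.png',np.hstack([cv2.resize(t[150:250,260:394],(400,300)),cv2.resize(s[130:280,110:310],(400,300))]))
E
```

```text
t 29.45 p [ 0.3363 -0.4905  0.2451] q [ 1.0e-03  1.0e+00  1.4e-03 -2.0e-04] F [ 0.1  0.4 -1.1] w 0.0426 qpos [-1.09  0.3   1.46 -0.    1.37  0.48]
348.2307692307692 214.07692307692307 13 start was 348.5 213.4 [ 0.451 -0.264  0.14 ]
122 [ 0.46383991 -0.16561018  0.054     ]
```

View pics/end.png

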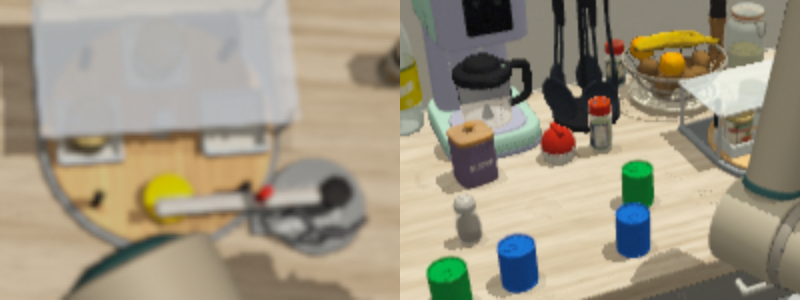

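```bash
python3 -c "
from h import *
print(job.sign_off())"
```

```text
the job is handed in; nothing more can be done
None
```

The job is done and handed in after about 30 s of robot time. I swung the latch fully open and stood both tomato tins in bays 2 and 3. I then clicked the turntable round to the yellow blank and swung the handle back into its low notch. I found only two tins on the worktop and saw no third in any view.

**Last checks:**
- **Latch:** the red knob is back within 1 pixel of where it started in the top view, and the grip height at the end matched the start.
- **Turntable:** the yellow blank is at the front under the arm. Only its uncovered part was measured, and that lies within about 6 mm of the loading spot.
- **Tins:** one is seen in the left tray and one at the back, through the hood and only dimly. I saw both upright in their trays just before turning.
- **Other things:** the green and blue tins and the jars in view look unmoved. I judged this by eye and did not measure it.

**One disagreement:** with the handle open I measured about 2.2 rad, against the stated 2.1. I put this down to slight overtravel or camera error. No other check disagreed.

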